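Zero the photo turntable in the museum's handling room

TASK

The exhibit on the photographer's turntable is due for a new series of pictures: with the fingertips, push the white disc round (there are finger notches in its edge), either way, until the black index line on it lines up with the long zero line of the fixed scale, then let go. Leave the bowl standing in the middle of the disc without lifting it or pushing it aside, and leave everything else on the table where it is.

Things in the scene. Friction and masses are not known exactly. Their poses are not given: they have to be found in the camera images.
- turntable: The turntable's fixed black round base, 326 mm across, top face 12 mm above the work surface. Origin: on the turning axis at the work surface, z up, x along the zero line. White scale lines every 15 degrees: thin ones 9 to 15 mm long, and one zero line, longer and thicker (29 by 5 mm, white triangle at its outer end). On the far side of the axis a clamp screw reaches to 184 mm from the axis.
- disc: White disc, 240 mm across, 16 mm thick, underside 15 and top 31 mm above the work surface. Origin: on the axis at its underside; x axis along its black index line. Turns endlessly either way, stays where left; 1 to 2 N at the rim turns it. Four notches through its edge, open outward, parallel sides 48 mm apart, 90 to 120 mm from the axis, middles 45, 135, 225, 315 degrees from the index line.
- zero (a point): The inner end of the fixed zero line: 120 mm from the turning axis, 12 mm above the work surface.
- index (a point): The outer end of the black index line (50 by 5 mm, radial, the only line on the white disc), at the disc's rim: 120 mm from the turning axis, 31 mm above the work surface; it turns with the disc.
- bowl: The exhibit: a loose plain aluminium bowl, 100 mm across the rim, 34 mm high, 150 g, standing in the middle of the disc (its rim 65 mm above the work surface). Origin at the centre of its underside.
- spoon: A loose steel spoon, 170 mm long, lying beside the turntable. Origin under its middle, x along the spoon.
- loupe: A loose black magnifier, 42 mm across, 38 mm high, standing beside the turntable. Origin at the centre of its underside.
- scale_bar: A loose black photographic scale bar with white squares, 150 by 22 by 6 mm, lying beside the turntable. Origin at the centre of its underside, x along it.
- metronome: A loose wooden pyramid metronome, 122 mm square at the foot, 229 mm high, to the robot's right. Origin at the centre of its underside.
- tea_glass: A loose tea glass in a dark metal holder, 74 mm across, 106 mm high, handle to its +y, to the left. Origin at the centre of its underside.
- book: A loose closed book, 135 by 195 by 26 mm, to the left. Origin at the centre of its underside.
- brush: A loose dusting brush, 170 mm long, lying to the right. Origin under its middle, x along it.
Not all that is in view belongs to the job. What is meant by the bowl is not brown, green or pink, and is the smaller of those in its own colour.

How it is judged (in metres and radians):
On the way:
1. the disc is pushed round by the fingers (contact force between the fingers and disc above 0.3 N), for 0.02 s.
At the end, for the whole second after the job is handed in: The outer end of the index line is within 4 mm (about 2 degrees) of the zero line, seen from above; the disc is at rest; the bowl stands upright on the disc within 15 mm of its middle; each of the other things is within 20 mm of where it was (horizontal distance between index and zero below 0.004 m and angular speed of disc below 0.03 rad/s and horizontal distance between bowl and turntable below 0.015 m and height (world z) of bowl between 0.027 and 0.035 m and angle between bowl's own z axis and vertical below 0.1 rad and distance of each of spoon, loupe, scale_bar, metronome, tea_glass, book, brush from where it was at the start of the episode below 0.02 m); the robot touches nothing.
It fails at once if the bowl is lifted or tipped (height (world z) of bowl above 0.041 m or angle between bowl's own z axis and vertical above 0.3 rad).
It fails at once if the bowl is pushed away from the middle of the disc (horizontal distance between bowl and turntable above 0.02 m).
It fails at once if another thing on the table is moved, lifted or knocked over (distance of any of spoon, loupe, scale_bar, metronome, tea_glass, book, brush from where it was at the start of the episode above 0.025 m).
It also fails if it takes over 58 s, if anything falls off the work surface, if the arm or the gripper's body presses on something with over 40 N, if the wrist force passes 120 N, or if a joint passes its speed limit or range.

ROBOT

A 7-joint arm with a two-finger parallel gripper is mounted at the origin on the work surface. World frame = base frame: x ahead of the robot, y to its left, z up, the work surface at z = 0. Lengths are in m, angles in degrees, forces in N, time in s.
With the tool pointing down it reaches from about 0.4 to 0.875 m from the base axis. Payload 6.5 kg.
Tool frame: the origin (TCP) lies at the very end of the fingers, on their centre line; the grasp point (between the pads) lies 19 mm behind it (r.hold_point_z is the distance from the TCP to the grasp point, in m); z points along the fingers, y is the line along which they close (so a half turn about z gives the same grasp; the last joint's range is limited). The gripper opens to 85 mm and grips with 20 to 120 N. Pads are 22 mm wide; open, the fingers measure 114 mm over their backs; the gripper's body (76 mm by 85 mm) begins 54 mm behind the grasp point. The pads swing forward as they close: fully open they stand 13 mm farther back than shut.
Start: joints at [71.494, 30.733, -0.252, 88.115, 0.149, 61.152, -4.079], TCP at [0.165, -0.629, 0.231] pointing down, gripper open.
Joint ranges: [-154.64, 154.64], [-21.42, 123.67], [-72.66, 72.17], [13.99, 137.28], [-74.86, 254.86], [10.95, 109.41], [-158.01, 158.01]. Speed limits (degrees/s): [136.94, 136.94, 180, 180, 180, 180, 180].

INTERFACE

Orientations are given as a 3x3 rotation matrix whose columns are the frame's x, y, z axes.
In Python, from cell import r gives the robot as it stands.
- The arm moves only by the shell command python3 -m jog 'ROWS'. ROWS is JSON, a list that holds one entry, the list of rows, each a list of 5 numbers: the finger opening in m, from 0 to 0.0854, then the shift along the tool's x, y, z in m, then the turn about the tool's z in rad. A call has 1 to 20 rows; each row is the pose to reach, as a shift and turn from the pose commanded when the call began, along the tool's axes at that moment; what a row does not reach only later rows make up. A row lasts 1/10 s, in which the tool goes at most 50 mm and 8.59 degrees, less where a joint would pass 70% of its speed; a pose out of reach is approached as far as the arm can. A call with a gripper value outside its range is refused whole. The fingers move at their own pace and stop on an object; the grip force is fixed at half the most. Time passes only in rows, so rows that repeat a pose let the fingers close. It gives the time, the measured TCP pose, the force, the opening and the grip force at its end, in the units of the state.
- r.read_state(): the state, without advancing time (a new reading comes with each control period).
- r.capture(name): name is "side" or "top" or "wrist"; returns a dict with "frame" (480x640x3 uint8, blue, green, red), "fx", "fy", "cx", "cy" (pixels), "origin" and "orientation" of the camera in the world. Camera axes: x right, y down, z forward; pixel columns grow to the right and rows downward; lengths in m; the calibration is good to about 2 mm. The wrist camera is an equidistant fisheye: a pixel r from the principal point sees the ray r / f radians off the axis. A picture is of the moment at which its call begins. There is no depth.
- r.sign_off(): hands the job in; it is judged then, once.
The state is a dict: "time_s": time; "joint_positions": joint angles; "qvel": joint speeds; "effort": joint torques, N m; "tool_pos": TCP position; "ee_rot": TCP orientation; "ft_force": force on the tool from outside, world axes, zero at the start; "moment": the same for the moment, N m; "gripper_width": finger opening in m; "finger_force": force on a finger pad.
Only numpy, scipy, OpenCV 4.12 (cv2) and the standard library are available. Lean on these libraries where they do the work, as an engineer would, in place of code of your own. Each camera call takes 0.05 s, during which the arm holds its last target. There are 200 camera calls.

## Working session

There is one attempt and no reset: what is moved stays moved. The work goes in short steps, Python scripts to look and compute and a shell command to move; the robot and the scene stay as the last step left them, time stands still between calls to the robot, and variables do not carry over. Pictures are saved under pics/ and viewed, at most 10 in all, crops included, and the job is handed in when it is done.

```bash
mkdir -p pics; ls
python3 - <<'E'
from cell import r
import cv2
for n in("top","side"):
    c=r.capture(n); cv2.imwrite(f"pics/{n}0.png",c["frame"]); print(n,c["fx"],c["fy"],c["cx"],c["cy"],c["origin"],c["orientation"])
s=r.read_state(); print(s)
E
```

```text
pics
top 612.9196049578134 612.9196049578134 317.87909845965123 233.19334356387205 [ 0.26462668 -0.00643038  1.46787465] [[ 0.02380476 -0.98031327  0.19600823]
 [-0.99969076 -0.02475242 -0.00238625]
 [ 0.00719095 -0.19589081 -0.98059935]]
side 584.1514476073949 584.1514476073949 330.32941834064974 232.45057759587237 [ 0.15077855 -1.22258368  1.28839767] [[ 0.9508958  -0.20530137  0.23162153]
 [-0.30914632 -0.66632058  0.6785613 ]
 [ 0.01502462 -0.71684603 -0.6970696 ]]
{'time_s': 0.1, 'joint_positions': array([71.49288673, 30.77506524, -0.25506393, 88.16517516,  0.14878289,
       61.15072061, -4.07963703]), 'qvel': array([ 0.04503978, -0.08214255, -0.00749137, -0.17197301,  0.02534381,
        0.08869752,  0.05747247]), 'effort': array([ 2.68998454e-03, -5.84568322e+01,  1.05196003e+00, -2.59777898e+01,
        1.26576962e-02,  4.57097485e-03, -1.40318699e-05]), 'tool_pos': array([ 0.16494874, -0.62813557,  0.23047803]), 'ee_rot': array([[ 9.67185216e-01,  2.54071848e-01, -5.04684460e-04],
       [ 2.54072327e-01, -9.67184060e-01,  1.49911421e-03],
       [-1.07240048e-04, -1.57814745e-03, -9.99998749e-01]]), 'ft_force': array([-0.5799267 , -0.59816172, -1.19485112]), 'moment': array([ 0.06215035, -0.01310695,  0.01032807]), 'finger_force': 0.0, 'gripper_width': 0.08560937489126615}
```

View pics/top0.png

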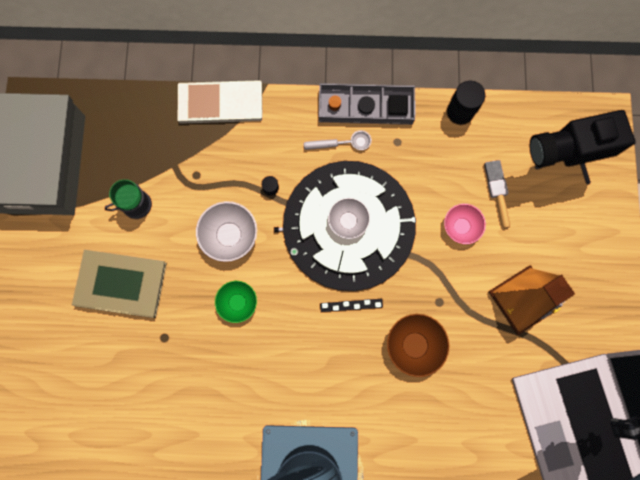

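View pics/side0.png

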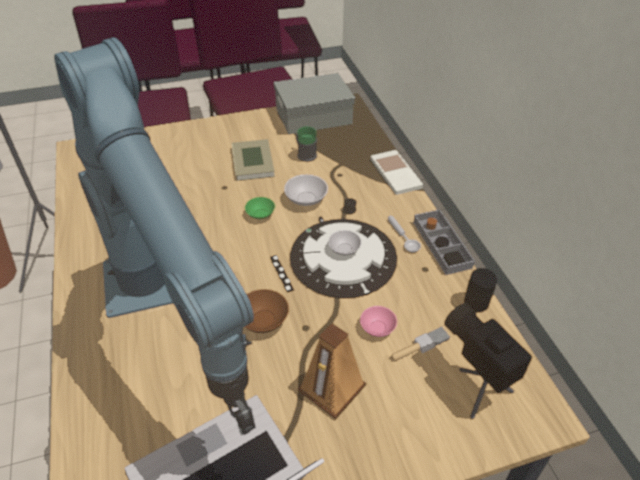

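The top view shows these candidates for the bowl: small aluminium on the disc (348,218), large grey (227,232), green (236,302), brown (416,345) and pink (464,225). I choose (348,218), the smaller of the two grey ones. The index line is near (342,262), the zero line near (405,220) and the clamp screw near (278,230).

```bash
cat > h.py <<'E'
from cell import r
import numpy as np, cv2
def ray(c,u,v,z):
    R=np.array(c["orientation"]);o=np.array(c["origin"])
    d=R@np.array([(u-c["cx"])/c["fx"],(v-c["cy"])/c["fy"],1.]);return o+d*(z-o[2])/d[2]
def proj(c,p):
    q=np.array(c["orientation"]).T@(np.array(p)-c["origin"]);return q[0]/q[2]*c["fx"]+c["cx"],q[1]/q[2]*c["fy"]+c["cy"]
def rect(c,ctr,z,half=.18,n=600):
    "metric map of plane z: row 0 = +x, col 0 = +y"
    P=np.float32([proj(c,[ctr[0]+a*half,ctr[1]+b*half,z]) for a,b in((1,1),(1,-1),(-1,-1),(-1,1))])
    H=cv2.getPerspectiveTransform(np.float32([[0,0],[n,0],[n,n],[0,n]]),P)
    return cv2.warpPerspective(c["frame"],H,(n,n),flags=cv2.INTER_CUBIC|cv2.WARP_INVERSE_MAP)
E
python3 - <<'E'
from h import *
c=r.capture("top");f=c["frame"];g=f.max(2)
m=(g<70).astype(np.uint8);m[:150]=0;m[300:]=0;m[:,:282]=0;m[:,420:]=0
m=cv2.morphologyEx(m,cv2.MORPH_OPEN,np.ones((3,3)))
k=max(cv2.findContours(m,0,2)[0],key=cv2.contourArea)
h=cv2.convexHull(k)[:,0]
w=np.float32([ray(c,u,v,.012)[:2] for u,v in h])
ctr,rad=cv2.fitEllipse(w)[:2];print("base",ctr,rad)
m=(f.min(2)>150).astype(np.uint8);m[:150]=0;m[300:]=0;m[:,:295]=0;m[:,:]*=1;m[:,404:]=0
k=max(cv2.findContours(m,0,2)[0],key=cv2.contourArea)
w=np.float32([ray(c,u,v,.031)[:2] for u,v in cv2.convexHull(k)[:,0]])
print("disc",cv2.minEnclosingCircle(w),cv2.fitEllipse(w)[:2])
cv2.imwrite("pics/rect.png",rect(c,ctr,.031))
cv2.imwrite("pics/crop.png",cv2.resize(f[150:300,270:430],None,fx=4,fy=3.9,interpolation=2))
E
```

```text
base (0.5792263150215149, -0.08419354259967804) (0.31895849108695984, 0.3207691013813019)
disc ((0.5883588790893555, -0.08536146581172943), 0.12847642600536346) ((0.5833634734153748, -0.08588935434818268), (0.24443680047988892, 0.24729584157466888))
```

View pics/rect.png

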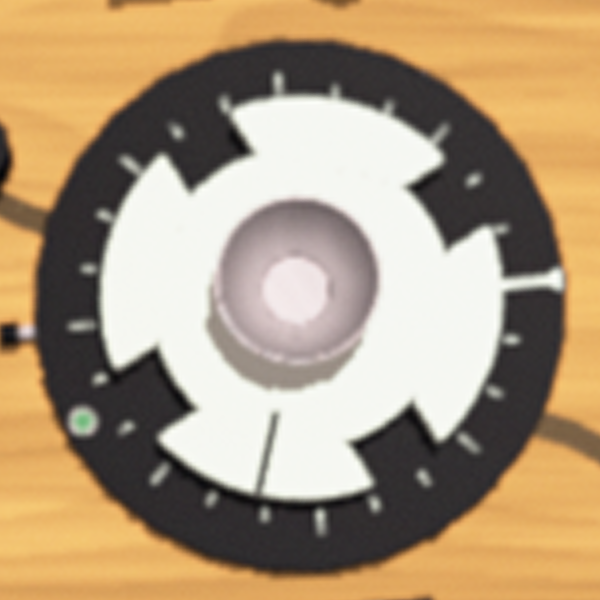

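The bowl on the disc is confirmed, and it stands centrally. In the rectified map the index end is at (259,495), the zero line runs (505,284) to (560,280), and the disc centre is near (301,298). Next come precise angles.

```bash
cat >> h.py <<'E'
S=.0006
def circ(pts):
    A=np.c_[2*pts,np.ones(len(pts))];x=np.linalg.lstsq(A,(pts**2).sum(1),rcond=None)[0]
    return x[:2],np.sqrt(x[2]+x[0]**2+x[1]**2)
def world(p,c0): return np.c_[c0[0]+.18-(p[:,1]+.5)*S, c0[1]+.18-(p[:,0]+.5)*S]
def fit(mask,c0,rlo,rhi):
    k=np.vstack(cv2.findContours(mask.astype(np.uint8),0,1)[0])[:,0].astype(float);w=world(k,c0);c=np.array(c0)
    sel=w[(np.hypot(*(w-c).T)>rlo)&(np.hypot(*(w-c).T)<rhi)]
    for _ in range(6):
        c,R=circ(sel);e=abs(np.hypot(*(sel-c).T)-R);sel=sel[e<max(2.*np.median(e),.0005)]
    return c,R,len(sel)
def measure(verbose=1,c0=(.580,-.085)):
    c=r.capture("top")
    a=rect(c,c0,.031);b=rect(c,c0,.012)
    dc=fit(cv2.morphologyEx((a.min(2)>120).astype(np.uint8),2,np.ones((9,9))),c0,.110,.127)
    bc=fit(cv2.morphologyEx((b.max(2)<95).astype(np.uint8),3,np.ones((25,25))),c0,.152,.172)
    v,u=np.mgrid[:600,:600]
    def line(im,cen,lo,hi,dark,ang,win):
        w=world(np.c_[u.ravel(),v.ravel()].astype(float),c0)-cen;R=np.hypot(*w.T);th=np.degrees(np.arctan2(w[:,1],w[:,0]))
        g=im.reshape(-1,3).max(1).astype(float);g=np.clip(150-g,0,None) if dark else np.clip(im.reshape(-1,3).min(1)-90.,0,None)
        d=(th-ang+180)%360-180;s=(R>lo)&(R<hi)&(abs(d)<win)
        return ang+(d[s]*g[s]).sum()/g[s].sum(),g[s].sum()
    # index: densest dark angle in the ring .075-.087 (inside of the notches)
    i0=max(range(0,360,3),key=lambda q:line(a,dc[0],.074,.086,1,q,4)[1])
    i=line(a,dc[0],.074,.086,1,i0,5);i=line(a,dc[0],.074,.086,1,i[0],4)
    z=line(b,bc[0],.135,.150,0,274,5);z=line(b,bc[0],.138,.152,0,z[0],5)
    print("disc",dc,"base",bc,"index",i,"zero",z,"left to turn CCW",z[0]-i[0]);return c
E
python3 - <<'E'
from h import *
c=measure()
print([ray(c,u,v,z).round(3) for u,v,z in((545,275,.2),(270,183,.038),(520,330,0.))])
E
```

```text
disc (array([ 0.58079754, -0.08534203]), np.float64(0.12136233699370869), 663) base (array([ 0.57913348, -0.08432184]), np.float64(0.16074218587353917), 731) index (np.float64(167.48103855363343), np.float64(1485.0)) zero (np.float64(276.20045047509706), np.float64(32987.0)) left to turn CCW 108.71941192146363
[array([ 0.441, -0.485,  0.2  ]), array([0.671, 0.109, 0.038]), array([ 0.336, -0.495,  0.   ])]h.py:34: RuntimeWarning: invalid value encountered in scalar divide
  return ang+(d[s]*g[s]).sum()/g[s].sum(),g[s].sum()
```

```bash
python3 -m jog '[[[0,0,0,-0.05,0],[0,0,0,-0.08,0],[0,0.10,-0.09,-0.08,0],[0,0.14,-0.12,-0.08,0],[0,0.17,-0.15,-0.08,-0.1],[0,0.20,-0.18,-0.08,-0.15],[0,0.23,-0.21,-0.08,-0.2],[0,0.26,-0.24,-0.08,-0.25],[0,0.30,-0.27,-0.08,-0.31],[0,0.34,-0.31,-0.08,-0.31],[0,0.38,-0.35,-0.08,-0.31],[0,0.41,-0.37,-0.08,-0.31],[0,0.437,-0.387,-0.08,-0.31],[0,0.437,-0.387,-0.08,-0.31],[0,0.437,-0.387,-0.08,-0.31],[0,0.437,-0.387,-0.08,-0.31],[0,0.437,-0.387,-0.08,-0.31],[0,0.437,-0.387,-0.08,-0.31]]]'
python3 - <<'E'
from h import *
s=r.read_state();print(s["tool_pos"],s["ee_rot"],s["joint_positions"],s["gripper_width"])
E
```

```text
time_s: 2.0
tool_pos: [0.4886, -0.1449, 0.3112]
ee_rot: [[0.845, 0.535, -0.001], [0.535, -0.845, -0.001], [-0.001, 0.0, -1.0]]
ft_force: [0.7, 1.8, 0.1]
gripper_width: -0.0002
finger_force: 0.0
[ 0.48864725 -0.14487268  0.31120331] [[ 8.45036899e-01  5.34707725e-01 -5.36832896e-04]
 [ 5.34707472e-01 -8.45037051e-01 -5.49684640e-04]
 [-7.47564311e-04  1.77455243e-04 -9.99999705e-01]] [ 30.19713728  13.6603249  -22.16945842 102.65247506   5.69183248
  64.79826021 -51.51206926] -0.00018925298492239182
```

```bash
python3 -m jog '[[[0,0,0,0.05,0],[0,0,0,0.10,0],[0,0,0,0.15,0],[0,0,0,0.20,0],[0,0,0,0.23,0],[0,0,0,0.25,0],[0,0,0,0.262,0],[0,0,0,0.267,0],[0,0,0,0.267,0],[0,0,0,0.267,0]]]'
python3 - <<'E'
from h import *
c=r.capture("side");print(proj(c,[.49,-.1425,.03]));cv2.imwrite("pics/s1.png",cv2.resize(c["frame"][190:320,260:420],None,fx=4.5,fy=4.5,interpolation=2))
E
```

```text
time_s: 3.0
tool_pos: [0.4902, -0.1438, 0.0453]
ee_rot: [[0.844, 0.537, 0.002], [0.537, -0.844, -0.001], [0.001, 0.001, -1.0]]
ft_force: [0.4, 0.5, -0.3]
gripper_width: 0.0
finger_force: 0.0
(np.float64(319.8663650124344), np.float64(271.4545825947177))
```

View pics/s1.png

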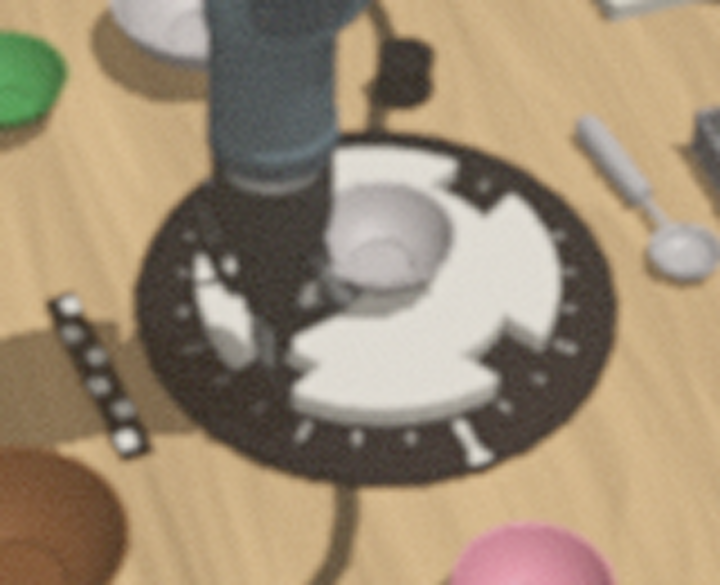

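The fingers stand right over the notch (crop pixel about (268,340)), the bowl is untouched, and nothing else is near. Descending into it.

```bash
python3 -m jog '[[[0,0,0,0.005,0],[0,0,0,0.01,0],[0,0,0,0.015,0],[0,0,0,0.02,0],[0,0,0,0.024,0],[0,0,0,0.024,0],[0,0,0,0.024,0]]]'
python3 - <<'E'
from h import *
s=r.read_state();p=s["tool_pos"];R=s["ee_rot"];print(p)
C=np.array([.580,-.085]);d=p[:2]-C;print("r,ang",np.hypot(*d),np.degrees(np.arctan2(d[1],d[0]))%360)
a0=np.radians(212.5);
for k in range(0,116,5):
    a=a0+np.radians(k);t=np.r_[C+.107*np.array([np.cos(a),np.sin(a)]),.02]
    print(k,(R.T@(t-p)).round(4)[:2],round(-np.radians(k),3))
E
```

```text
time_s: 3.75
tool_pos: [0.4894, -0.1433, 0.0202]
ee_rot: [[0.844, 0.537, -0.0], [0.537, -0.844, 0.0], [-0.0, -0.0, -1.0]]
ft_force: [0.5, 1.6, -0.2]
gripper_width: -0.0002
finger_force: 0.0
[ 0.48938844 -0.14331006  0.02015625]
r,ang 0.1077521157927002 212.7619628945348
0 [ 0.0008 -0.0005] -0.0
5 [0.0012 0.0088] -0.087
10 [0.0024 0.0181] -0.175
15 [0.0044 0.0272] -0.262
20 [0.0072 0.0361] -0.349
25 [0.0108 0.0447] -0.436
30 [0.0151 0.053 ] -0.524
35 [0.0201 0.0609] -0.611
40 [0.0258 0.0683] -0.698
45 [0.0321 0.0752] -0.785
50 [0.039  0.0815] -0.873
55 [0.0464 0.0871] -0.96
60 [0.0543 0.0922] -1.047
65 [0.0626 0.0965] -1.134
70 [0.0712 0.1   ] -1.222
75 [0.0801 0.1028] -1.309
80 [0.0892 0.1049] -1.396
85 [0.0985 0.1061] -1.484
90 [0.1078 0.1065] -1.571
95 [0.1171 0.1061] -1.658
100 [0.1264 0.1048] -1.745
105 [0.1355 0.1028] -1.833
110 [0.1444 0.1   ] -1.92
115 [0.153  0.0964] -2.007
```

```bash
python3 -m jog '[[[0,0.001,0.004,0,-0.044],[0,0.001,0.009,0,-0.087],[0,0.002,0.0135,0,-0.131],[0,0.0025,0.018,0,-0.175],[0,0.0035,0.0225,0,-0.218],[0,0.0045,0.027,0,-0.262],[0,0.006,0.0315,0,-0.305],[0,0.007,0.036,0,-0.349],[0,0.009,0.0405,0,-0.393],[0,0.011,0.0445,0,-0.436],[0,0.013,0.049,0,-0.48],[0,0.015,0.053,0,-0.524],[0,0.0175,0.057,0,-0.567],[0,0.02,0.061,0,-0.611],[0,0.023,0.0645,0,-0.654],[0,0.026,0.068,0,-0.698],[0,0.029,0.072,0,-0.742],[0,0.032,0.075,0,-0.785],[0,0.0355,0.0785,0,-0.829],[0,0.039,0.0815,0,-0.873]]]'
python3 - <<'E'
from h import *
c=measure();
s=r.read_state();p=s["tool_pos"];R=s["ee_rot"];print(p,s["joint_positions"])
C=np.array([.580,-.085]);d=p[:2]-C;print("r,ang",np.hypot(*d),np.degrees(np.arctan2(d[1],d[0]))%360, "y axis",np.degrees(np.arctan2(R[1,1],R[0,1]))%360)
a0=np.radians(262.5)
for k in np.arange(0,71,5):
    a=a0+np.radians(k);t=np.r_[C+.107*np.array([np.cos(a),np.sin(a)]),.02]
    print(k,(R.T@(t-p)).round(4)[:2],round(-np.radians(k),3))
c=r.capture("top");cv2.imwrite("pics/t2.png",cv2.resize(c["frame"][140:310,260:440],None,fx=3.5,fy=3.5,interpolation=2))
E
```

```text
time_s: 5.75
tool_pos: [0.5658, -0.1917, 0.0203]
ee_rot: [[0.129, 0.992, -0.001], [0.992, -0.129, -0.001], [-0.001, -0.001, -1.0]]
ft_force: [-1.0, -0.5, 0.8]
gripper_width: 0.0002
finger_force: 0.6
disc (array([ 0.58148902, -0.08399323]), np.float64(0.12070305406567756), 362) base (array([ 0.57862911, -0.08560871]), np.float64(0.16060666069902), 717) index (np.float64(211.0230011234093), np.float64(4669.0)) zero (np.float64(nan), np.float64(0.0)) left to turn CCW nan
[ 0.5667899  -0.19179416  0.02047621] [ 34.49076448  45.78691718 -28.0003366  101.22731563  31.01960408
  40.82115793 -17.62323436]
r,ang 0.10760808708964827 262.94851174763835 y axis 352.68603447111013
0 [ 0.0006 -0.0008] -0.0
5 [0.001  0.0085] -0.087
10 [0.0022 0.0177] -0.175
15 [0.0042 0.0269] -0.262
20 [0.0069 0.0358] -0.349
25 [0.0105 0.0444] -0.436
30 [0.0148 0.0527] -0.524
35 [0.0198 0.0606] -0.611
40 [0.0254 0.068 ] -0.698
45 [0.0317 0.0749] -0.785
50 [0.0386 0.0812] -0.873
55 [0.046 0.087] -0.96
60 [0.0538 0.092 ] -1.047
65 [0.0621 0.0963] -1.134
70 [0.0707 0.0999] -1.222h.py:34: RuntimeWarning: invalid value encountered in scalar divide
  return ang+(d[s]*g[s]).sum()/g[s].sum(),g[s].sum()
```

View pics/t2.png

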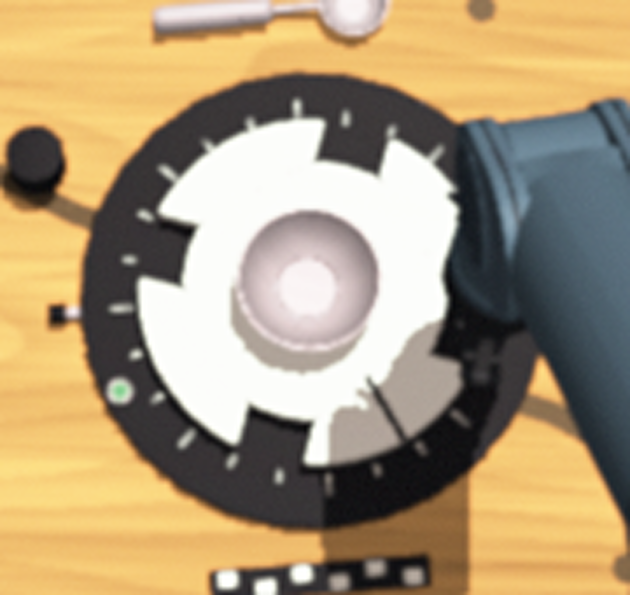

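The disc turns with the fingers: the index line now runs (370,378) to (405,440) in the crop and the bowl is still centred. About 64° is left, so I push 56° and then check.

```bash
python3 -m jog '[[[0,0.001,0.004,0,-0.044],[0,0.001,0.0085,0,-0.087],[0,0.002,0.013,0,-0.131],[0,0.002,0.0175,0,-0.175],[0,0.004,0.027,0,-0.262],[0,0.0055,0.0315,0,-0.305],[0,0.007,0.036,0,-0.349],[0,0.0085,0.04,0,-0.393],[0,0.0105,0.0445,0,-0.436],[0,0.0125,0.0485,0,-0.48],[0,0.015,0.0525,0,-0.524],[0,0.0175,0.0565,0,-0.567],[0,0.02,0.0605,0,-0.611],[0,0.0255,0.068,0,-0.698],[0,0.0285,0.0715,0,-0.742],[0,0.0315,0.075,0,-0.785],[0,0.035,0.078,0,-0.829],[0,0.0385,0.081,0,-0.873],[0,0.046,0.087,0,-0.96],[0,0.046,0.087,0,-0.96]]]'
python3 - <<'E'
from h import *
c=measure();
s=r.read_state();p=s["tool_pos"];R=s["ee_rot"];print(p,s["joint_positions"])
C=np.array([.580,-.085]);d=p[:2]-C;print("r,ang",np.hypot(*d),np.degrees(np.arctan2(d[1],d[0]))%360, "y axis",np.degrees(np.arctan2(R[1,1],R[0,1]))%360)
for n in("top","side"):
    c=r.capture(n);cv2.imwrite(f"pics/{n}3.png",cv2.resize(c["frame"][140:310,260:440],None,fx=3.4,fy=3.4,interpolation=2))
E
python3 -c "
import cv2;a=cv2.imread('pics/top3.png');b=cv2.imread('pics/side3.png');cv2.imwrite('pics/m3.png',cv2.resize(cv2.hconcat([a,b]),(800,378)))"
```

```text
time_s: 7.85
tool_pos: [0.6589, -0.1557, 0.0205]
ee_rot: [[-0.738, 0.675, 0.001], [0.675, 0.738, 0.001], [0.0, 0.001, -1.0]]
ft_force: [0.9, 0.0, 0.5]
gripper_width: 0.0005
finger_force: 0.0
disc (array([ 0.58092689, -0.08532215]), np.float64(0.12180997727273431), 515) base (array([ 0.5787175 , -0.08547466]), np.float64(0.16061695405012782), 599) index (np.float64(265.47233758563925), np.float64(5711.0)) zero (np.float64(276.4131613375093), np.float64(43051.0)) left to turn CCW 10.940823751870028
[ 0.65844025 -0.15621302  0.02028224] [ 34.69301712  55.07534764 -39.93845698  87.89529868  41.44087888
  52.58711807  28.27614389]
r,ang 0.10594416876041475 317.76484878791666 y axis 47.399253750036664h.py:34: RuntimeWarning: invalid value encountered in scalar divide
  return ang+(d[s]*g[s]).sum()/g[s].sum(),g[s].sum()
```

View pics/m3.png

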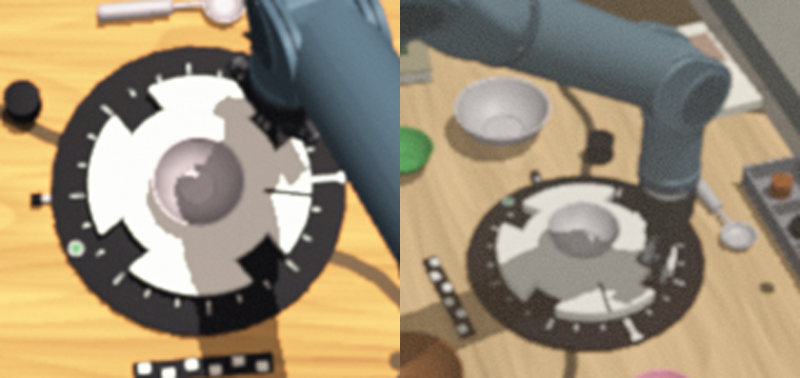

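The index line (268–312,191 in the left half) is just short of the zero line (320–345,178), with the bowl centred. To get an unbiased axis and zero direction, I fit all the 15° ticks in the first, unobstructed picture.

```bash
cat > fin.py <<'E'
from h import *
from scipy.optimize import least_squares
c0=(.580,-.085)
def ticks(cam):
    c=dict(cam);c["frame"]=cv2.imread("pics/top0.png");b=rect(c,c0,.012)
    m=((b.min(2)>95)&(b.max(2).astype(int)-b.min(2)<60)).astype(np.uint8)
    v,u=np.mgrid[:600,:600];w=world(np.c_[u.ravel(),v.ravel()].astype(float),c0)-c0
    R=np.hypot(*w.T).reshape(600,600);m[(R<.126)|(R>.157)]=0
    n,l,st,ce=cv2.connectedComponentsWithStats(m)
    p=np.array([world(ce[i:i+1],c0)[0] for i in range(1,n) if 15<st[i,4]<2500])
    def res(x):
        d=p-x[:2];a=np.degrees(np.arctan2(d[:,1],d[:,0]))-x[2];return (a+7.5)%15-7.5
    s=least_squares(res,[.58,-.085,275.],loss="soft_l1",f_scale=.5);print("ticks",len(p),s.x,np.sort(abs(s.fun)).round(2));return s.x
def index(cam,C,ang):
    a=rect(cam,c0,.031).max(2).astype(np.float32);P=[]
    for rad in np.arange(.078,.1165,.002):
        th=np.radians(ang+np.linspace(-6,6,121));x=C[0]+rad*np.cos(th);y=C[1]+rad*np.sin(th)
        pr=cv2.remap(a,((c0[1]+.18-y)/S-.5).astype(np.float32)[None],((c0[0]+.18-x)/S-.5).astype(np.float32)[None],1)[0]
        bg=cv2.medianBlur(pr[None],5);k=np.argmin(pr);
        w=np.clip(np.percentile(pr[max(0,k-25):k+26],60)-pr,0,None);w[:max(0,k-15)]=0;w[k+16:]=0
        P.append(np.degrees((th*w).sum()/w.sum()))
    P=np.array(P);print("index per radius",P.round(1));return np.median(P)
E
python3 - <<'E'
from fin import *
c=r.capture("top");t=ticks(c);i=index(c,t[:2],265.5);print(i,t[2]-i)
i=index(c,[.581,-.0853],265.5)
E
```

```text
ticks 21 [ 5.80876515e-01 -8.54749458e-02  2.75433508e+02] [0.   0.   0.02 0.02 0.02 0.02 0.06 0.07 0.08 0.09 0.1  0.12 0.14 0.15
 0.16 0.16 0.2  0.21 0.21 1.52 7.11]
index per radius [265.4 265.6 265.7 265.5 265.2 265.2 265.2 265.3 265.3 265.3 265.3 265.1
 265.2 265.3 265.3 265.1 265.1 265.2 265.2 265.2]
265.2427779446009 10.190729897259416
index per radius [265.3 265.5 265.7 265.5 265.2 265.1 265.1 265.2 265.3 265.3 265.2 265.1
 265.1 265.2 265.2 265.1 265.1 265.1 265.2 265.2]
```

Run:
```python
from fin import *
s=r.read_state();p=s["tool_pos"];R=s["ee_rot"];C=np.array([.5809,-.0855]);d=p[:2]-C;a0=np.arctan2(d[1],d[0]);print(np.hypot(*d),np.degrees(a0)%360)
for k in (2,4,6,8,9,9.5,10):
    a=a0+np.radians(k);t=np.r_[C+np.hypot(*d)*np.array([np.cos(a),np.sin(a)]),p[2]];print(k,(R.T@(t-p)).round(4)[:2],-np.radians(k).round(3))
```

```text
0.10530807224924654 317.032715272392
2 [0.     0.0037] -0.035
4 [0.0002 0.0073] -0.07
6 [0.0005 0.011 ] -0.105
8 [0.0009 0.0147] -0.14
9 [0.0012 0.0165] -0.157
9.5 [0.0013 0.0174] -0.166
10 [0.0015 0.0183] -0.175
```

```bash
python3 -m jog '[[[0,0,0.002,0,-0.02],[0,0,0.004,0,-0.035],[0,0,0.006,0,-0.055],[0,0,0.0075,0,-0.07],[0,0,0.009,0,-0.09],[0,0.0005,0.011,0,-0.105],[0,0.001,0.013,0,-0.12],[0,0.001,0.0147,0,-0.14],[0,0.001,0.0147,0,-0.14],[0,0.001,0.0147,0,-0.14],[0,0.001,0.0147,0,-0.14]]]'
python3 - <<'E'
from fin import *
c=r.capture("top");i=index(c,[.5809,-.0855],272.5);print(i,275.43-i)
s=r.read_state();p=s["tool_pos"];d=p[:2]-[.5809,-.0855];print(np.hypot(*d),np.degrees(np.arctan2(d[1],d[0]))%360)
E
```

```text
time_s: 9.15
tool_pos: [0.6676, -0.1451, 0.0203]
ee_rot: [[-0.824, 0.566, 0.0], [0.566, 0.824, 0.0], [0.0, 0.0, -1.0]]
ft_force: [-0.4, -1.0, -0.4]
gripper_width: -0.0001
finger_force: 0.0
index per radius [272.1 272.3 272.5 272.5 272.4 272.3 272.5 272.6 272.7 272.7 272.5 272.4
 272.4 272.5 272.5 272.5 272.5 272.6 272.6 272.6]
272.5078676927619 2.922132307238087
0.10520038188604426 325.4825108953804
```

```bash
python3 -m jog '[[[0,0,0.001,0,-0.01],[0,0,0.002,0,-0.02],[0,0,0.003,0,-0.03],[0,0,0.004,0,-0.038],[0,0,0.005,0,-0.048],[0,0,0.0053,0,-0.05],[0,0,0.0053,0,-0.05],[0,0,0.0053,0,-0.05]]]'
python3 - <<'E'
from fin import *
c=r.capture("top");i=index(c,[.5809,-.0855],275);print(i,275.43-i)
E
```

```text
time_s: 10.0
tool_pos: [0.6706, -0.141, 0.0203]
ee_rot: [[-0.852, 0.524, 0.0], [0.524, 0.852, 0.0], [-0.0, 0.0, -1.0]]
ft_force: [0.2, -0.8, 0.1]
gripper_width: -0.0001
finger_force: 0.3
index per radius [275.1 275.  275.1 275.1 275.1 275.1 275.  275.  275.1 275.2 275.2 275.2
 275.2 275.2 275.2 275.2 275.2 275.2 275.1 275.2]
275.14912269016713 0.2808773098328743
```

0.3° (0.6 mm) remains, well inside the tolerance. I back off the wall and lift clear.

```bash
python3 -m jog '[[[0,0,-0.002,0,0],[0,0,-0.005,0,0],[0,0,-0.009,0,0],[0,0,-0.009,-0.01,0],[0,0,-0.009,-0.03,0],[0,0,-0.009,-0.07,0],[0,0,-0.009,-0.12,0],[0,0,-0.009,-0.17,0],[0,0,-0.009,-0.22,0],[0,0,-0.009,-0.25,0],[0,0,-0.009,-0.25,0],[0,0,-0.009,-0.25,0],[0,0,-0.009,-0.25,0]]]'
python3 - <<'E'
from fin import *
c=r.capture("top");i=index(c,[.5809,-.0855],275);print(i,275.43-i)
a=rect(c,c0,.031);cv2.imwrite("pics/end.png",a)
c=r.capture("side");cv2.imwrite("pics/ends.png",c["frame"])
E
```

```text
time_s: 11.35
tool_pos: [0.6652, -0.1487, 0.2697]
ee_rot: [[-0.852, 0.524, -0.001], [0.524, 0.852, -0.0], [0.001, -0.001, -1.0]]
ft_force: [-0.7, -0.7, -0.4]
gripper_width: -0.0001
finger_force: 0.0
index per radius [275.1 275.1 275.1 275.1 275.1 275.1 275.1 275.1 275.1 275.1 275.2 275.2
 275.2 275.2 275.2 275.2 275.2 275.2 275.2 275.2]
275.15012135116626 0.27987864883374414
```

View pics/end.png

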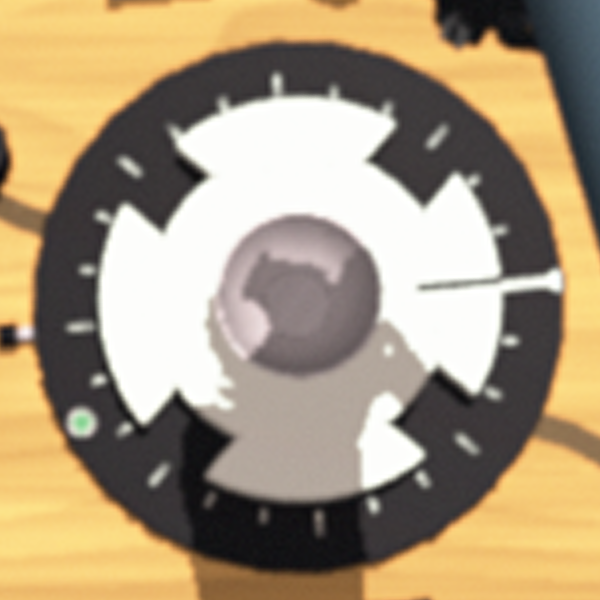

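View pics/ends.png

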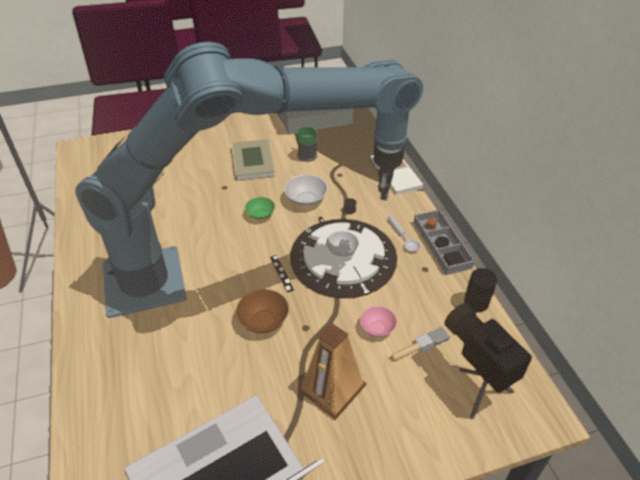

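The index line (418–500,285) runs straight into the zero line (505–555,282). The side view shows everything else in place. The bowl's rim centre has shifted about 8 mm in the map, so I check its offset from the axis.

Run:
```python
from h import *
from itertools import product
c=r.capture("top")
for fn in ("pics/top0.png",None):
    d=dict(c); 
    if fn: d["frame"]=cv2.imread(fn)
    a=rect(d,(.580,-.085),.065);g=cv2.medianBlur(a[:,:,1],7)
    h=cv2.HoughCircles(g,cv2.HOUGH_GRADIENT,1.2,400,param1=60,param2=15,minRadius=78,maxRadius=90)
    if h is not None:
        u,v,R=h[0,0];w=world(np.array([[u,v]]),(.580,-.085))[0];print(fn,w,R*S,"off axis",w-[.5809,-.0855])
```

```text
pics/top0.png [ 0.58365995 -0.08134003] 0.04716 off axis [0.00275995 0.00415997]
None [ 0.57501996 -0.08350001] 0.04752 off axis [-0.00588004  0.00199999]
```

The bowl sat about 5 mm off the axis from the start and has simply turned with the disc (offset direction 56° to 161°). That is within 15 mm, so I hand in.

```bash
python3 -c "
from cell import r
print(r.sign_off())"
```

```text
the job is handed in; nothing more can be done
None
```

The disc's index line is within about 0.3° (0.6 mm) of the zero line by my last measurement, the bowl stands about 6 mm off the middle, nothing else in view appears to have moved, and the job is handed in (no verdict came back).

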